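Fetch a dropped objective with a reacher

TASK

A microscope objective has ended up at the back of the low gap under the slotted steel riser. Hold the reacher lightly by its handle, slide its open jaws into the gap round the objective and nudge it with the nose stop until you feel it rest against the backstop, then squeeze the trigger gently so the jaws close on it and draw it out, still in the jaws, until it is well clear of the riser (some 5 cm past its open edge). Leave it standing on the bench with the reacher let go, lying flat, jaws open; do not touch the objective with the robot, crush it, ram it against the backstop or tip it over, and leave the jar, flask and dish alone.

Things in the scene. Friction and masses are not known exactly. Their poses are not given: they have to be found in the camera images.
- reacher: Grey pick-up tool lying on the bench, 0.24 kg, balanced at its handle by a dark steel weight behind (x -70 to -40 mm, z up to 26 mm). Origin on its underside below the middle of the handle; x points along the shaft to the jaws (tips at x = 221 mm), y to its left, z up. Base plate x -70 to +35 mm and foot x 102 to 122 mm rest on the bench. Shaft at z 12 to 24 mm
- handle (a point): Where to take the reacher from above: x = 0, y = 0, 42 mm above its underside, midway between the fixed grip plate on the left (outer face y = +24 mm, 64 mm long, z 6 to 66 mm) and the trigger plate on the right; 48 mm across. Squeezing shifts the tool in the hand: at finger opening w its centre line lies (48 mm - w)/2 to its right (-y) of the fingers' middle
- nose (a point): Rubber tip of the nose stop between the jaws, 190 mm ahead of the reacher's origin, 18 mm up. It touches the objective's side just as the objective is centred between the jaws, and pushes it along the bench (at up to 2 N) until it rests against the backstop
- trigger (a joint): Squeeze (m): 0 at rest, jaws open; 0.020 fully in. Spring 8 N at rest plus 0.25 N per mm. Each jaw swings shut 15 rad per m; both meet the objective at about 0.0147 (finger opening 33 mm, spring 11.7 N); beyond that each extra newton on the trigger adds about 0.45 N of pinch per jaw. A squeeze of 0.003 holds the tool to slide it or lift it a few mm, jaws open
- trigger_pad (a point): Middle of the outer face of the trigger, a black plate on the handle's right, 50 mm long, z 14 to 60 mm, that slides towards the fixed plate (reacher's +y); 42 mm above the bench
- jaw_centre (a point): Point midway between the jaws where the objective's axis sits once gripped: 205 mm ahead of the reacher's origin, 18 mm above the bench
- jaw_left: Left jaw (+y): a swinging aluminium arm with a black V-shaped pad, z 8 to 28 mm. Its origin lies below its pivot, 130 mm ahead and 18 mm left of the reacher's origin, level with its underside. Open jaws are about 60 mm apart inside the tips (53 mm at a 3 mm squeeze), 75 mm over the outside
- jaw_right: Right jaw, mirror image of the left
- objective: Microscope objective standing upright in the gap, 5 to 40 mm short of the backstop: aluminium barrel 30 mm in diameter up to 30 mm high, tapering to a lens at 43 mm; 0.14 to 0.28 kg. Origin at the centre of its underside, z up. Delicate: 3 to 5 N of pinch from each jaw draws it safely, 8 N is too much; 1 to 4 N against the backstop is right, 8 N too much
- riser: Fixed low steel riser, 190 mm deep (x -90 to +100 mm), 260 mm wide (y), 66 mm high, 58 mm clear beneath; bars 30 mm apart on top, through which the objective is seen. Origin on the bench; -x is the open side. Across the far side stands a stiff backstop plate (z 6 to 36 mm) whose setting varies: inner face between x = +70 and +90 mm. 10 mm posts at the corners, y +-126 mm
- riser_mouth (a point): Middle of the riser's open edge, on the bench: 90 mm from the riser's origin along its -x
- reagent_jar: Bystander: brown jar 52 mm across, 70 mm high; origin under its centre
- culture_flask: Bystander: flat clear flask 75 x 50 x 26 mm with a red cap, lying; origin under its centre
- petri_dish: Bystander: flat dish 60 mm across, 14 mm high, on top of the riser near one side; origin under its centre
Not all that is in view belongs to the job. Of the things like the objective, leave any that is green or red; of the rest the larger one is meant.

How it is judged (in metres and radians):
On the way, in this order (a step that is already met when the one before it is completed fails the run):
1. with the jaws still open (trigger squeezed less than 8 mm), the objective is pressed against the riser's backstop (at least 0.7 N) with the reacher (contact force between objective and riser above 0.7 N and contact force between reacher and objective above 0.7 N and value of joint trigger below 0.008 m), for 0.2 s.
2. both jaws of the reacher are closed on the objective (at least 1.5 N each) while it is still deep under the riser (contact force between each of jaw_left, jaw_right and objective above 1.5 N and x of objective in the frame of riser above 0.02 m), for 0.2 s.
3. the objective, still between the jaws (at least 0.5 N each), is drawn out until its axis is 40 mm beyond the riser's open edge (contact force between each of jaw_left, jaw_right and objective above 0.5 N and x of objective in the frame of riser below -0.13 m), for 0.1 s.
At the end, for the whole second after the job is handed in: The objective stands upright (within 0.1 rad) and at rest on the bench, its axis at least 40 mm outside the riser's open edge; the reacher lies flat (within 0.1 rad) and at rest on the bench with its trigger out (squeezed less than 3 mm) and its jaws off the objective (under 0.5 N each) (x of objective in the frame of riser below -0.13 m and angle between each of objective, reacher's own z axis and vertical below 0.1 rad and height (world z) of objective below 0.005 m and linear speed of each of objective, reacher below 0.01 m/s and value of joint trigger below 0.003 m and contact force between each of jaw_left, jaw_right and objective below 0.5 N and height (world z) of reacher below 0.006 m); the robot touches nothing.
It fails at once if a jaw pinches the objective with more than 8 N (contact force between any of jaw_left, jaw_right and objective above 8 N).
It fails at once if the objective is rammed against the riser with more than 8 N (contact force between objective and riser above 8 N).
It fails at once if the objective is tipped by more than 0.35 rad (angle between objective's own z axis and vertical above 0.35 rad).
It fails at once if the robot itself touches the objective (contact force between any of the fingers, the arm and objective above 0.3 N).
It fails at once if the jar, flask or dish is moved by more than 30 mm (distance of any of reagent_jar, culture_flask, petri_dish from where it was at the start of the episode above 0.03 m).
It also fails if it takes over 72 s, if anything falls off the work surface, if the arm or the gripper's body presses on something with over 40 N, if the wrist force passes 120 N, or if a joint passes its speed limit or range.

ROBOT

A 6-joint arm with a two-finger parallel gripper is mounted at the origin on the work surface. World frame = base frame: x ahead of the robot, y to its left, z up, the work surface at z = 0. Lengths are in mm, angles in rad, forces in N, time in s.
With the tool pointing down it reaches from about 350 to 875 mm from the base axis. Payload 4.2 kg.
Tool frame: the origin (TCP) lies at the very end of the fingers, on their centre line; the grasp point (between the pads) lies robot.grip_point_offset behind it (robot.grip_point_offset is the distance from the TCP to the grasp point, in mm); z points along the fingers, y is the line along which they close (so a half turn about z gives the same grasp; the last joint's range is limited). The gripper opens to 87 mm and grips with 3 to 60 N. Pads are 19 mm wide; open, the fingers measure 117 mm over their backs; the gripper's body (75 mm by 190 mm) begins 51 mm behind the grasp point.
Start: joints at [1.6, 0.385, 0.008, 0, -1.194, -0.259], TCP at [142.333, 608.556, 222.55] pointing down, gripper open.
Joint ranges: [-3.14, 3.14], [-1.21, 2.06], [-1.07, 1.41], [-3.16, 2.05], [-2.99, -0.16], [-3.1, 3.1]. Speed limits (rad/s): [2.79, 2.79, 3.14, 3.14, 3.14, 3.14].

INTERFACE

Orientations are given as a 3x3 rotation matrix whose columns are the frame's x, y, z axes.
In Python, from workcell import robot, get_image, get_calibration, finder gives the robot as it stands.
- The arm moves only by the tool play_rows, never from a script. Its argument "deltas" is text: rows parted by semicolons, each of 4 numbers parted by spaces: the shift along the tool's x, y, z in units of 25 mm (1.0 is 25 mm), then the turn about the tool's z in units of 5 degrees (1.0 is 5 degrees). A call has 1 to 20 rows; each row shifts and turns the commanded pose from where the row before left it, along the tool's axes as they then stand; what a row does not reach is not made up. A row lasts 1/12 s, in which the tool goes at most 41.7 mm and 7.16 degrees, less where a joint would pass 70% of its speed; a pose out of reach is approached as far as the arm can. A call is refused whole if a number of a shift passes 1 or a number of a turn 1, either way. A call with a gripper value outside its range is refused whole. "grip" is the finger opening in mm, from 0 to 87, set as the call begins (left out, the last holds). The fingers move at their own pace and stop on an object; "newtons" is the grip in N (left out, the last holds). Time passes only in rows, so rows that do not move let the fingers close. It gives the time, the measured TCP pose, the force, the opening and the grip force at its end, in the units of the state.
- robot.get_obs(): the state, without advancing time (a new reading comes with each control period).
- get_image(name): name is "scene" or "top" or "wrist"; returns the picture (480x640x3 uint8, blue, green, red); there is no depth.
- get_calibration(name): a dict with "vfov" (degrees; the focal length in pixels is half the picture's height over the tangent of half this angle, whatever the lens; pixels are square), "cx", "cy" (the principal point, pixels), "T" (4x4, takes a point from camera to world coordinates). Camera axes: x right, y down, z forward; pixel columns grow to the right and rows downward; lengths in mm; the calibration is good to about 2 mm. A picture is of the moment at which its call begins: read the wrist's pose just before it. get_calibration takes no time and is no camera call; for the wrist camera it gives the pose at the moment of the call.
- robot.finish_job(): hands the job in; it is judged then, once.
Trained networks look in the newest picture that a camera, given by its name, has taken for a name from the list of things; names that differ only in an ending like _2 or _b are one class to them, and where a whole thing is asked for, a point or a joint stands for the part that bears it (a point fixed in the world has none). Each returns a list of dicts, best first, with "confidence" (0 to 1); they miss things now and then, are a little off and sometimes report something else, mostly with a low value. They report only what shows in the picture. A call takes as long as a camera call. They do not tell look-alikes from the thing itself.
- finder.outline_of(camera, label): "pixels" (480x640 bool, what is visible of it) and "box" ([left, top, width, height] in pixels, round what is visible of it).
The state is a dict: "t": time; "joints": joint angles; "joint_vel": joint speeds; "joint_torque": joint torques, N m; "eef_pos": TCP position; "eef_rot": TCP orientation; "ft_force": force on the tool from outside, world axes, zero at the start; "moment": the same for the moment, N m; "width": opening from 0.0 (shut) to 1.0 (fully open); "gripper_force": force on a finger pad.
Only numpy, scipy, OpenCV 4.12 (cv2) and the standard library are available. Lean on these libraries where they do the work, as an engineer would, in place of code of your own. Each camera call takes 0.05 s, during which the arm holds its last target. There are 200 camera calls.

## Working session

There is one attempt and no reset: what is moved stays moved. The work goes in short steps, Python scripts to look and compute and a tool call to move; the robot and the scene stay as the last step left them, time stands still between calls to the robot, and variables do not carry over. Pictures are saved under pics/ and viewed, at most 10 in all, crops included, and the job is handed in when it is done.

Besides the shell and the picture viewer there is one more tool, called after "Emit:" in YAML: its name, and indented under it one key for each argument. play_rows: Moves the arm, as the interface text tells. Its arguments: {"type":"object","properties":{"deltas":{"type":"string"},"grip":{"type":"number"},"newtons":{"type":"number"}},"required":["deltas"]}

```bash
mkdir -p pics; ls
cat > h.py <<'E'
import numpy as np, cv2
from workcell import robot, get_image, get_calibration, finder
def ray(c,u,v):
    f=240/np.tan(np.radians(c["vfov"])/2); T=np.array(c["T"])
    d=T[:3,:3]@np.array([(u-c["cx"])/f,(v-c["cy"])/f,1]); return T[:3,3],d
def at(c,u,v,z):
    o,d=ray(c,u,v); return o+d*(z-o[2])/d[2]
def proj(c,p):
    f=240/np.tan(np.radians(c["vfov"])/2); T=np.array(c["T"]); q=T[:3,:3].T@(np.array(p)-T[:3,3]); return np.array([c["cx"]+f*q[0]/q[2],c["cy"]+f*q[1]/q[2]])
E
python3 - <<'E'
from h import *
for n in ("top","scene"):
    im=get_image(n); cv2.imwrite(f"pics/{n}0.png",im); c=get_calibration(n); print(n,c["vfov"],np.round(c["T"],2).tolist())
    for l in ("reacher","handle","trigger_pad","objective","riser","jaw_left","jaw_right","petri_dish","reagent_jar","culture_flask"):
        for d in finder.outline_of(n,l)[:4]:
            p=np.argwhere(d["pixels"]).mean(0)[::-1]; print(l,round(d["confidence"],2),d["box"],p.round(),at(c,*p,20).round())
o=robot.get_obs(); print(o["t"],robot.grip_point_offset,np.round(o["eef_rot"],2).tolist(),o["eef_pos"],o["width"])
E
```

```text
pics
top 45.2508059437956 [[-0.01, -0.99, 0.15, 403.74], [-1.0, 0.0, -0.0, 58.06], [0.0, -0.15, -0.99, 1314.88], [0.0, 0.0, 0.0, 1.0]]
reacher 0.61 [330.0, 250.8, 129.9, 48.8] [404. 273.] [ 515. -139.   20.]
handle 0.78 [331.6, 255.4, 127.3, 43.6] [407. 272.] [ 518. -146.   20.]
handle 0.33 [338.1, 286.1, 38.1, 18.9] [355. 294.] [468. -27.  20.]
trigger_pad 0.54 [414.8, 253.2, 24.3, 19.9] [427. 261.] [ 542. -191.   20.]
objective 0.7 [206.0, 251.3, 12.6, 16.3] [214. 259.] [549. 290.  20.]
objective 0.67 [160.3, 303.4, 11.2, 10.8] [166. 309.] [437. 394.  20.]
objective 0.52 [163.0, 272.1, 13.8, 15.3] [169. 281.] [500. 390.  20.]
objective 0.48 [159.7, 241.3, 18.9, 12.2] [167. 248.] [574. 395.  20.]
riser 0.92 [185.8, 187.1, 86.8, 117.2] [221. 244.] [582. 273.  20.]
riser 0.48 [333.9, 254.6, 124.1, 46.8] [404. 272.] [ 517. -140.   20.]
jaw_left 0.62 [338.0, 254.8, 120.7, 42.4] [408. 271.] [ 519. -148.   20.]
jaw_left 0.44 [340.3, 284.3, 37.2, 17.9] [361. 292.] [473. -41.  20.]
jaw_right 0.54 [333.4, 271.9, 37.4, 4.1] [348. 270.] [521. -12.  20.]
petri_dish 0.66 [195.4, 268.6, 30.0, 27.
[... 848 characters left out ...]
475.8, 304.4, 9.7, 20.2] [480. 315.] [504. 394.  20.]
objective 0.53 [491.5, 289.8, 12.5, 16.6] [497. 299.] [442. 400.  20.]
riser 0.71 [311.5, 232.0, 162.2, 138.6] [394. 296.] [563. 246.  20.]
jaw_left 0.52 [302.4, 225.1, 34.8, 9.3] [323. 226.] [462. -12.  20.]
jaw_right 0.65 [291.5, 227.1, 32.3, 19.1] [310. 238.] [519.  -4.  20.]
petri_dish 0.62 [420.2, 252.7, 32.6, 25.4] [438. 263.] [414. 259.  20.]
reagent_jar 0.58 [211.1, 257.5, 27.3, 45.6] [223. 279.] [742. -39.  20.]
culture_flask 0.92 [118.3, 218.0, 46.0, 27.5] [142. 233.] [ 750. -298.   20.]
1.1 18.700000000000003 [[0.97, -0.23, 0.0], [-0.23, -0.97, -0.0], [0.0, 0.0, -1.0]] [142.3482279  608.54017495 222.54504214] 1.0016868857904424
```

Run:
```python
import cv2
a=cv2.imread("pics/top0.png")[140:320,140:500]; cv2.imwrite("pics/a.png",cv2.resize(a,(800,400),interpolation=cv2.INTER_CUBIC))
a=cv2.imread("pics/scene0.png")[170:390,200:520]; cv2.imwrite("pics/b.png",cv2.resize(a,(800,550),interpolation=cv2.INTER_CUBIC))
```

```text
(no output)
```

View pics/a.png

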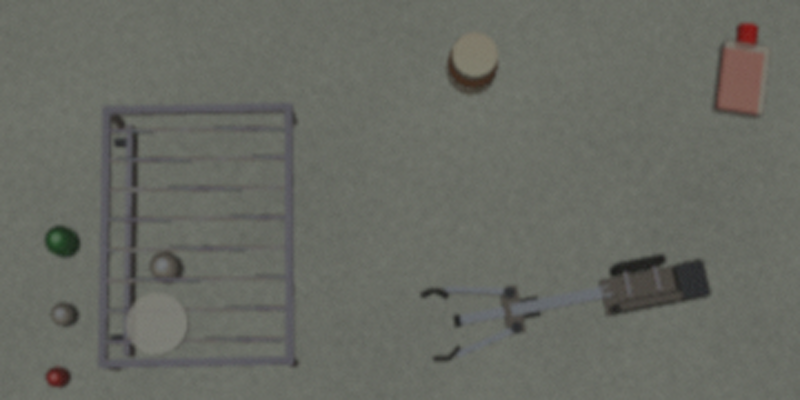

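View pics/b.png

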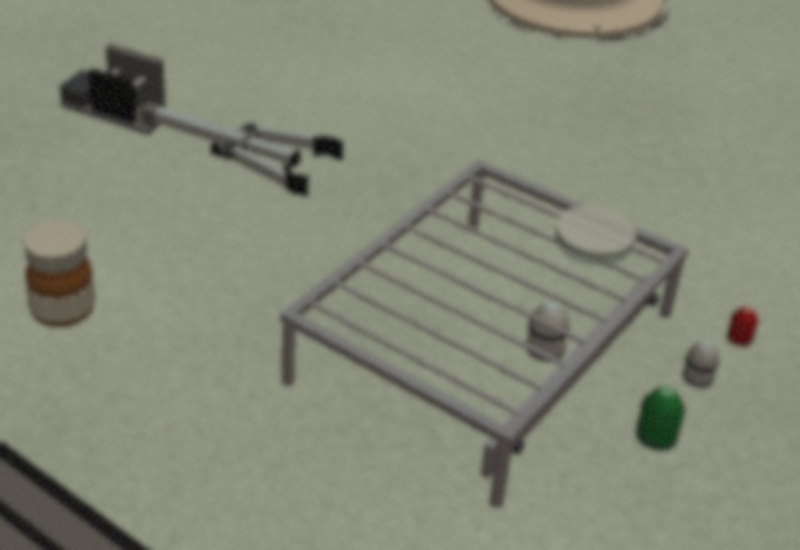

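Candidates for the objective (top image): grey under the riser (214,259), small grey outside (169,281), green (167,248), red (166,309). By the description I choose the grey one under the riser: not green or red, and the larger of the two greys. The crop agrees. The reacher points about world +y, and the riser opens toward -y.

Run:
```python
from h import *
c=get_calibration("wrist"); print(c["vfov"],c["cx"],c["cy"],np.round(c["T"],3).tolist())
o=robot.get_obs(); R=np.array(o["eef_rot"]); T=np.array(c["T"]); print("cam in tool",R.T@(T[:3,3]-o["eef_pos"]), (R.T@T[:3,:3]).round(3).tolist())
c=get_calibration("top")
d=finder.outline_of("top","riser")
for l,z in (("riser",66),("reacher",30)):
    for d in finder.outline_of("top",l)[:1]:
        pts=np.argwhere(d["pixels"])[:,::-1].astype(np.float32); W=np.array([at(c,*p,z)[:2] for p in pts],np.float32)
        r=cv2.minAreaRect(W); print(l,r,cv2.boxPoints(r).round(1).tolist())
# crop->pixel helper points
f=lambda x,y,z:at(c,140+x/2.2222,140+y/2.2222,z).round(1)
print("riser corners",[f(*p,66) for p in((104,107),(291,107),(101,362),(294,362))])
print("obj top",f(166,266,38),"nose",f(457,320,18),"weight",f(692,279,26),"shaft",f(606,296,24),"backstop",f(132,235,36))
```

```text
64.86794228307424 314.56171552745315 243.75489891600174 [[-0.227, -0.927, -0.298, 224.103], [-0.974, 0.217, 0.068, 590.39], [0.001, 0.305, -0.952, 385.643], [0.0, 0.0, 0.0, 1.0]]
cam in tool [  83.74097505   -0.95099075 -163.0977641 ] [[0.001, -0.952, -0.305], [1.0, 0.0, 0.001], [-0.001, -0.305, 0.952]]
riser ((574.8903198242188, 250.01707458496094), (261.8095397949219, 193.0218048095703), 0.77379310131073) [[442.70001220703125, 344.79998779296875], [445.29998779296875, 151.6999969482422], [707.0999755859375, 155.3000030517578], [704.5, 348.29998779296875]]
reacher ((513.4769897460938, -118.08444213867188), (73.69024658203125, 284.349853515625), 11.190258979797363) [[449.70001220703125, 14.199999809265137], [504.8999938964844, -264.70001220703125], [577.2000122070312, -250.39999389648438], [522.0, 28.5]]
riser corners [array([701.9, 344.8,  66. ]), array([701., 158.,  66.]), array([448.6, 340.4,  66. ]), array([447.6, 153.3,  66. ])]
obj top [544.9 284.4  38. ] nose [490.7  -7.7  18. ] weight [ 530.4 -245.5   26. ] shaft [ 513.8 -158.4   24. ] backstop [576.7 319.7  36. ]
```

Emit:
play_rows:
  deltas: "0.5 0.3 -0.15 0;1 0.6 -0.15 0;1 0.6 -0.15 0;1 0.6 -0.15 0;1 0.6 -0.15 0;1 0.6 -0.15 0;1 0.6 -0.15 0;1 0.6 -0.15 0;1 0.6 -0.15 0;1 0.6 -0.15 0;1 0.6 -0.15 0;1 0.6 -0.15 0;1 0.6 -0.15 0;1 0.6 -0.15 0;1 0.6 -0.15 0;1 0.6 -0.15 0;1 0.6 -0.15 0;1 0.6 -0.15 0;1 0.6 -0.15 0;0.5 0.3 -0.15 0"

```text
t: 2.92
eef_pos: [541.5, 220.0, 297.9]
eef_rot: [[0.973, -0.23, 0.0], [-0.23, -0.973, -0.001], [0.0, 0.0, -1.0]]
ft_force: [0.5, 0.4, 0.1]
width: 1.002
gripper_force: 0.0
```

Emit:
play_rows:
  deltas: "0 0 0 1;0 0 0 1;0 0 0 1;0 0 0 1;0 0 0 1;0 0 0 1;0 0 0 1;0 0 0 1;0 0 0 1;0 0 0 1;0 0 0 1;0 0 0 1;0 0 0 1;0 0 0 1;0 0 0 0;0 0 0 0"

```text
t: 4.25
eef_pos: [539.8, 222.4, 297.8]
eef_rot: [[0.121, -0.993, 0.0], [-0.993, -0.121, 0.0], [-0.0, -0.0, -1.0]]
ft_force: [0.4, -0.2, 0.2]
width: 0.999
gripper_force: 0.0
```

Run:
```python
from h import *
import pickle
c=get_calibration("wrist"); im=get_image("wrist"); cv2.imwrite("pics/w1.png",im); pickle.dump(c,open("c1.pkl","wb"))
for l in ("objective","riser"):
    for d in finder.outline_of("wrist",l)[:3]:
        p=np.argwhere(d["pixels"]).mean(0)[::-1]; print(l,round(d["confidence"],2),d["box"],p.round(),at(c,*p,22).round(1))
c=get_calibration("wrist")
# predicted corners
for p in [(442.7,344.8),(445.3,151.7),(707.1,155.3),(704.5,348.3)]: print(proj(c,(*p,66)).round(1))
```

```text
objective 0.96 [262.7, 307.6, 24.8, 29.5] [273. 323.] [573.4 393.6  22. ]
objective 0.91 [319.9, 313.0, 17.6, 26.3] [329. 325.] [500.4 387.5  22. ]
objective 0.87 [366.9, 322.2, 14.7, 20.2] [375. 332.] [439.  390.3  22. ]
riser 0.57 [157.1, 123.6, 255.7, 192.6] [271. 225.] [587.  261.3  22. ]
[383.9 317.3]
[414.9 148.3]
[154.9 119.3]
[158.3 295.4]
```

View pics/w1.png

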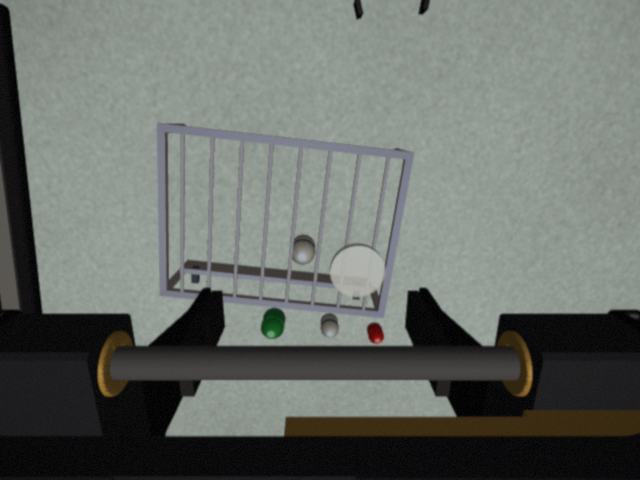

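The wrist view shows the riser with corners near (160,125), (411,152), (383,315) and (161,294). The objective is at (303,250), the backstop lies behind it, and the green, small grey and red look-alikes are outside. I'll zoom in to measure.

Run:
```python
import cv2
a=cv2.imread("pics/w1.png")[115:325,150:420]; cv2.imwrite("pics/w1c.png",cv2.resize(a,None,fx=2.8,fy=2.8,interpolation=cv2.INTER_CUBIC))
```

```text
(no output)
```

View pics/w1c.png

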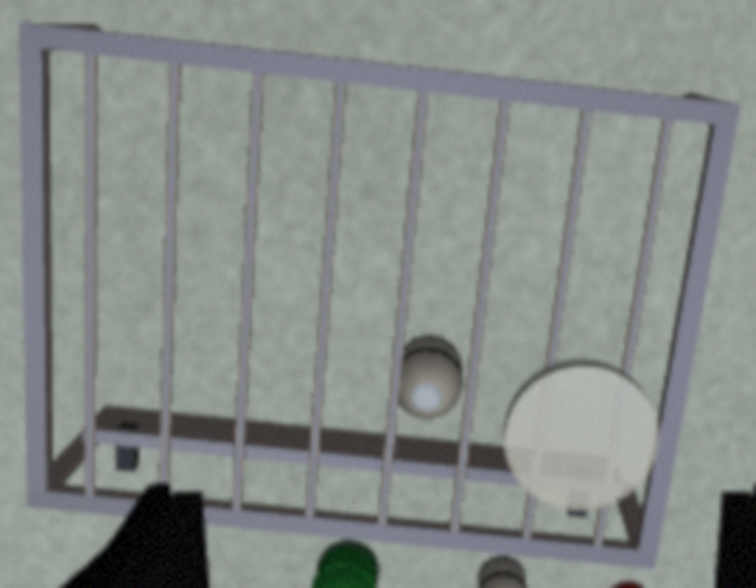

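```bash
cat > m.py <<'E'
from h import *
import pickle
c=pickle.load(open("c1.pkl","rb"))
f=lambda x,y,z:at(c,150+x/2.8,115+y/2.8,z)[:2]
C=np.array([f(*p,66) for p in((738,104),(22,23),(30,503),(653,566))]) # wrt riser: (-90,+130),(-90,-130),(100,-130),(100,130)
M=np.array([(-90,130),(-90,-130),(100,-130),(100,130)],float)
A=M-M.mean(0);B=C-C.mean(0); th=np.arctan2((A[:,0]*B[:,1]-A[:,1]*B[:,0]).sum(),(A*B).sum())
R=np.array([[np.cos(th),-np.sin(th)],[np.sin(th),np.cos(th)]]); t=C.mean(0)-R@M.mean(0)
print(C.round(1).tolist(),"yaw",np.degrees(th),"origin",t.round(1),"res",(C-(M@R.T+t)).round(1).tolist())
for n,p in (("lens",f(425,396,43)),("barrelL/R",(f(399,370,28)+f(462,370,28))/2),("bs",f(100,432,36)),("bs",f(500,474,36))): print(n,p.round(1),(R.T@(p-t)).round(1))
print(np.linalg.norm(f(399,370,22)-f(462,370,22)))
E
python3 m.py
```

```text
[[445.9, 155.2], [704.3, 158.6], [701.7, 346.9], [443.4, 344.4]] yaw 90.6861389521348 origin [573.9 246.3] res [[0.9, 0.5], [-0.7, 0.7], [-1.0, -0.9], [0.7, -0.3]]
lens [546.2 289.3] [43.4 27.2]
barrelL/R [545.  282.6] [36.6 28.4]
bs [683.3 325.2] [  77.6 -110.4]
bs [509.6 323.8] [78.2 63.4]
27.52191654389319
```

Emit:
play_rows:
  deltas: "0.5 0.1 0.1 0;0.9 0.17 0.12 0;1 0.18 0.12 0;1 0.18 0.12 0;1 0.18 0.12 0;1 0.18 0.12 0;1 0.18 0.12 0;1 0.18 0.12 0;1 0.18 0.12 0;1 0.18 0.12 0;1 0.18 0.12 0;1 0.18 0.12 0;1 0.18 0.12 0;1 0.18 0.12 0;1 0.18 0.12 0;0.7 0.18 0.12 0;0.3 0.1 0.1 0;0 0 0 0;0 0 0 0"

```text
t: 5.98
eef_pos: [513.7, -168.1, 247.4]
eef_rot: [[0.119, -0.993, -0.0], [-0.993, -0.119, 0.0], [-0.0, 0.0, -1.0]]
ft_force: [0.1, 0.8, 0.4]
width: 1.001
gripper_force: 0.0
```

Run:
```python
from h import *
import pickle
c=get_calibration("wrist"); im=get_image("wrist"); cv2.imwrite("pics/w2.png",im); pickle.dump(c,open("c2.pkl","wb"))
for l in ("reacher","trigger_pad","jaw_left","jaw_right"):
    for d in finder.outline_of("wrist",l)[:2]:
        p=np.argwhere(d["pixels"]).mean(0)[::-1]; print(l,round(d["confidence"],2),d["box"],p.round(),at(c,*p,22).round(1))
```

```text
reacher 0.58 [279.1, 112.4, 70.0, 233.9] [309. 210.] [ 518.5 -164.    22. ]
trigger_pad 0.8 [279.6, 162.9, 37.7, 55.4] [291. 188.] [ 539.8 -184.7   22. ]
jaw_left 0.7 [324.9, 292.8, 23.9, 51.6] [338. 320.] [470.7 -39.4  22. ]
jaw_right 0.59 [290.6, 296.7, 15.1, 49.6] [295. 320.] [519.6 -33.1  22. ]
```

View pics/w2.png

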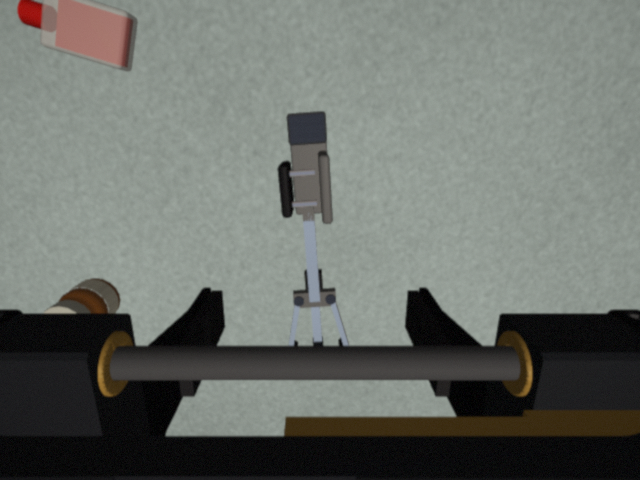

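The reacher is at columns 279–349. The weight is at (307,127), the trigger plate (black) at (286,189), the fixed plate at (325,188) and the jaw pivots at (314,300). I'll zoom in here.

Run:
```python
import cv2
a=cv2.imread("pics/w2.png")[104:314,260:360]; b=cv2.resize(a[:115],None,fx=5,fy=5,interpolation=cv2.INTER_CUBIC); cv2.imwrite("pics/w2c.png",b)
```

```text
(no output)
```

View pics/w2c.png

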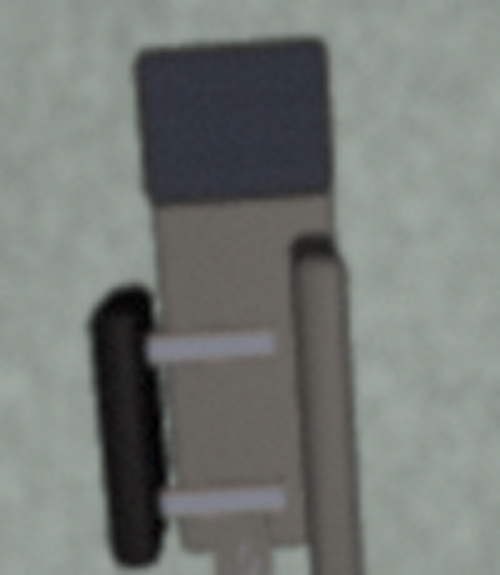

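Run:
```python
from h import *
import pickle
c=pickle.load(open("c2.pkl","rb"))
g=lambda x,y,z:at(c,260+x/5,104+y/5,z)[:2]
w=(g(138,52,26)+g(326,40,26)+g(150,200,26)+g(330,190,26))/4
pl=at(c,298.5,300,30)[:2]; pr=at(c,330.5,298,30)[:2]; pv=(pl+pr)/2
d=pv-w; print("weight",w,"pivot",pv,"len(185)",np.hypot(*d),"pivot sep(36)",np.hypot(*(pl-pr)))
print("yaw",np.degrees(np.arctan2(d[1],d[0])),"origin",w+55*d/np.hypot(*d), "origin b",pv-130*d/np.hypot(*d))
back=g(138,52,26)-g(326,40,26); print("weight w",np.hypot(*back),np.degrees(np.arctan2(back[1],back[0]))+90)
# finger plates at top
n=lambda a:a.round(1)
print("fixed outer",n(g(345,260,66)),"trig outer",n(g(92,325,60)),n(g(115,560,60)))
o=robot.get_obs(); print(o["t"],np.round(o["joints"],2))
```

```text
weight [ 529.48041916 -245.32594717] pivot [500.87497134 -66.37259488] len(185) 181.22520228680418 pivot sep(36) 35.5822632736472
yaw 99.08182022372446 origin [ 520.79895758 -191.01543047] origin b [ 521.39478961 -194.74290709]
weight w 36.2669865674861 100.29479439803781
fixed outer [ 506.9 -224.7] trig outer [ 551.1 -207.2] [ 542.8 -163.7]
6.2333 [-0.01  0.22 -0.16 -0.   -1.19  0.14]
```

Emit:
play_rows:
  deltas: "0 0 0 -0.5;0.25 -0.05 0.5 0;0.25 -0.04 1 0;0.25 -0.04 1 0;0.27 -0.04 1 0;0 0 1 0;0 0 1 0;0 0 1 0;0 0 1 0;0 0 0.8 0;0 0 0.5 0;0 0 0 0;0 0 0 0"
  grip: 87

```text
t: 7.32
eef_pos: [522.5, -192.0, 27.3]
eef_rot: [[0.163, -0.987, -0.001], [-0.987, -0.163, -0.0], [-0.0, 0.001, -1.0]]
ft_force: [-0.3, 0.4, 0.1]
width: 1.001
gripper_force: 0.0
```

Run:
```python
from h import *
c=get_calibration("wrist"); im=get_image("wrist"); cv2.imwrite("pics/w3.png",im)
```

```text
(no output)
```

View pics/w3.png

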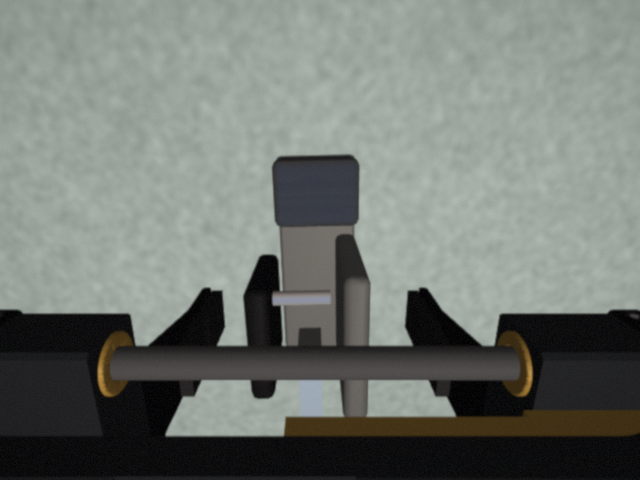

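The grip plates (245–370 px) sit centred between the fingers, and the reacher runs straight along the tool axis.

Emit:
play_rows:
  deltas: "0 0 0.16 0;0 0 0 0;0 0 0 0;0 0 0 0;0 0 0 0;0 0 0 0;0 0 0 0;0 0 0 0;0 0 0 0;0 0 0 0;0 0 0 0;0 0 0 0"
  grip: 45
  newtons: 12

```text
t: 8.37
eef_pos: [522.1, -192.8, 23.9]
eef_rot: [[0.162, -0.987, -0.0], [-0.987, -0.162, -0.0], [0.0, 0.0, -1.0]]
ft_force: [-2.4, -0.4, 5.3]
width: 0.525
gripper_force: 9.6
```

Emit:
play_rows:
  deltas: "0 0 -0.04 0.43;0 0 0 0.43;0 0 0 0.43;0 0 0 0.44;-0.2 -0.05 0 0;-0.38 -0.1 0 0;-0.38 -0.1 0 0;-0.4 -0.1 0 0;-0.4 -0.1 0 0;-0.4 -0.1 0 0;-0.4 -0.1 0 0;-0.4 -0.1 0 0;-0.4 -0.1 0 0;-0.4 -0.1 0 0;-0.38 -0.1 0 0;-0.36 -0.08 0 0;0 0 0 0;0 0 0 0;0 0 0 0"

```text
t: 9.95
eef_pos: [549.0, -79.8, 24.5]
eef_rot: [[0.012, -1.0, -0.0], [-1.0, -0.012, -0.0], [0.0, 0.0, -1.0]]
ft_force: [-1.2, 0.0, -2.1]
width: 0.518
gripper_force: 8.7
```

Run:
```python
from h import *
o=robot.get_obs(); print(o["t"],o["ft_force"],o["moment"],o["width"]*87,o["eef_pos"])
R=np.array(o["eef_rot"]); print(np.degrees(np.arctan2(R[1,0],R[0,0])))
org=np.array(o["eef_pos"])-R[:,1]*(48-o["width"]*87)/2; print("origin",org); org[2]=0
a=[]
for n in ("scene","top"):
    im=get_image(n); c=get_calibration(n); cv2.imwrite(f"pics/{n}3.png",im)
    for x in (190,221,400,480): # project axis on a copy
        p=org-R[:,0]*x; p[2]=18; q=proj(c,p); a.append(q.round(1).tolist())
        cv2.circle(im,tuple(int(round(v*8)) for v in q),8,(0,0,255),-1,shift=3)
    k=im[170:360,180:500] if n=="scene" else im[180:310,150:410]
    k=cv2.resize(k,(800,int(800*k.shape[0]/k.shape[1])),interpolation=cv2.INTER_CUBIC)
    cv2.imwrite(f"pics/{n}3c.png",k)
print(a)
```

```text
9.95 [-1.23689633  0.01687482 -2.057589  ] [ 0.0777556  -0.00204708 -0.02278105] 45.041038422687414 [549.04608481 -79.75930479  24.49300429]
-89.32454147745953
origin [550.5254627  -79.74186365  24.49249032]
[[342.3, 265.3], [354.5, 271.2], [432.6, 309.3], [472.6, 328.8], [293.2, 258.8], [279.5, 259.0], [200.4, 260.4], [165.0, 261.0]]
```

View pics/top3c.png

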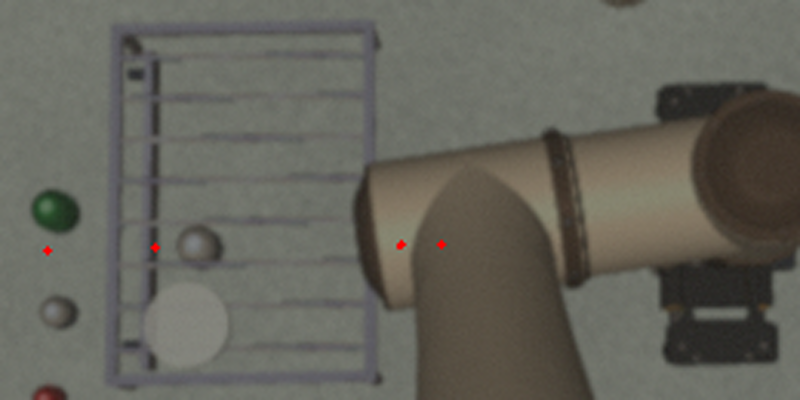

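The axis projected from the reacher runs through the objective at crop (200,246), so I go in.

Emit:
play_rows:
  deltas: "-0.2 0 0 0;-0.4 0 0 0;-0.5 0 0 0;-0.5 0 0 0;-0.5 0 0 0;-0.5 0 0 0;-0.5 0 0 0;-0.5 0 0 0;-0.5 0 0 0;-0.5 0 0 0;-0.4 0 0 0;-0.3 0 0 0;-0.2 0 0 0;-0.1 0 0 0;0 0 0 0;0 0 0 0;0 0 0 0"

```text
t: 11.47
eef_pos: [547.4, 59.9, 24.5]
eef_rot: [[0.011, -1.0, -0.0], [-1.0, -0.011, -0.0], [0.0, 0.0, -1.0]]
ft_force: [-0.1, 0.1, -2.8]
width: 0.52
gripper_force: 8.7
```

Run:
```python
from h import *
o=robot.get_obs(); print(o["t"],o["ft_force"],o["moment"],o["width"]*87,o["eef_pos"])
for n in ("scene","top"):
    im=get_image(n); c=get_calibration(n); cv2.imwrite(f"pics/{n}4.png",im)
    for l in ("objective","jaw_left","jaw_right"):
        for d in finder.outline_of(n,l)[:4]:
            p=np.argwhere(d["pixels"]).mean(0)[::-1]; print(n,l,round(d["confidence"],2),d["box"],at(c,*p,20).round(1))
    k=cv2.resize(im[240:340,360:480] if n=="scene" else im[200:310,150:270],(400,360),interpolation=cv2.INTER_CUBIC); 
    b=k if n=="scene" else np.hstack([b,k])
cv2.imwrite("pics/c4.png",b)
```

```text
11.4667 [-0.09535898  0.11341518 -2.78288734] [ 0.08150582 -0.10424144  0.00683996] 45.21141424559018 [547.44645156  59.87160824  24.49900912]
scene objective 0.73 [471.0, 303.2, 15.5, 21.5] [505.6 396.   20. ]
scene objective 0.69 [489.6, 292.5, 12.5, 14.7] [444.2 400.6  20. ]
scene objective 0.66 [453.7, 324.8, 21.9, 24.6] [576.4 398.2  20. ]
scene objective 0.65 [409.2, 291.0, 17.0, 24.8] [545.8 291.3  20. ]
scene jaw_left 0.75 [380.4, 274.9, 41.5, 18.2] [518.  231.4  20. ]
scene jaw_left 0.58 [324.1, 242.0, 6.4, 22.3] [539.7  61.5  20. ]
scene jaw_left 0.33 [299.2, 233.9, 124.4, 76.2] [541.4 147.6  20. ]
scene jaw_left 0.18 [312.3, 230.7, 161.5, 140.4] [562.9 240.   20. ]
scene jaw_right 0.65 [370.4, 281.1, 41.0, 26.7] [566.9 239.2  20. ]
scene jaw_right 0.52 [323.0, 244.9, 11.6, 16.6] [542.8  64.9  20. ]
top objective 0.69 [158.3, 244.0, 18.1, 10.5] [573.9 396.   20. ]
top objective 0.53 [163.3, 273.3, 13.3, 15.9] [498.9 390.2  20. ]
top objective 0.53 [157.4, 304.5, 15.6, 5.7] [436.8 395.6  20. ]
```

View pics/c4.png

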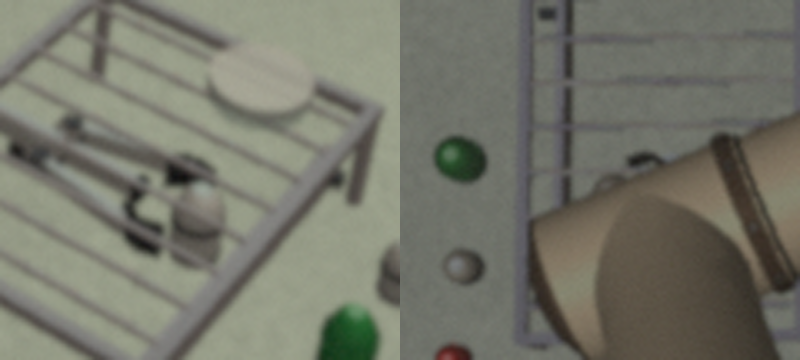

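The jaws straddle the objective, with the nose just short of it. I'll nudge it slowly from here.

Emit:
play_rows:
  deltas: "-0.08 0 0 0;-0.08 0 0 0;-0.08 0 0 0;-0.08 0 0 0;-0.08 0 0 0;-0.08 0 0 0;-0.08 0 0 0;-0.08 0 0 0;-0.08 0 0 0;-0.08 0 0 0;-0.08 0 0 0;0 0 0 0;0 0 0 0"

```text
t: 12.95
eef_pos: [547.3, 82.5, 24.6]
eef_rot: [[0.012, -1.0, 0.0], [-1.0, -0.012, 0.0], [-0.0, -0.0, -1.0]]
ft_force: [0.4, 0.8, -0.8]
width: 0.52
gripper_force: 8.7
```

Emit:
play_rows:
  deltas: "-0.06 0 0 0;-0.06 0 0 0;-0.06 0 0 0;-0.06 0 0 0;-0.06 0 0 0;-0.06 0 0 0;-0.06 0 0 0;-0.06 0 0 0"

```text
t: 13.62
eef_pos: [547.1, 94.5, 24.5]
eef_rot: [[0.012, -1.0, -0.0], [-1.0, -0.012, -0.0], [0.0, 0.0, -1.0]]
ft_force: [0.5, -2.2, -2.5]
width: 0.521
gripper_force: 8.7
```

Emit:
play_rows:
  deltas: "0 0 0 0;0 0 0 0"

```text
t: 13.78
eef_pos: [547.3, 94.6, 24.6]
eef_rot: [[0.012, -1.0, 0.0], [-1.0, -0.012, 0.0], [-0.0, -0.0, -1.0]]
ft_force: [-0.0, -0.3, -2.4]
width: 0.525
gripper_force: 8.7
```

Emit:
play_rows:
  deltas: "-0.04 0 0 0;-0.04 0 0 0;-0.04 0 0 0"

```text
t: 14.03
eef_pos: [547.1, 97.3, 24.5]
eef_rot: [[0.012, -1.0, -0.0], [-1.0, -0.012, -0.0], [0.0, 0.0, -1.0]]
ft_force: [0.9, -1.8, -2.8]
width: 0.518
gripper_force: 8.8
```

Emit:
play_rows:
  deltas: "-0.04 0 0 0;-0.04 0 0 0"

```text
t: 14.2
eef_pos: [547.1, 99.4, 24.5]
eef_rot: [[0.012, -1.0, -0.0], [-1.0, -0.012, -0.0], [0.0, 0.0, -1.0]]
ft_force: [-0.0, -1.7, -2.0]
width: 0.52
gripper_force: 8.8
```

Emit:
play_rows:
  deltas: "-0.04 0 0 0;-0.04 0 0 0"

```text
t: 14.37
eef_pos: [546.5, 100.7, 24.4]
eef_rot: [[0.012, -1.0, -0.002], [-1.0, -0.012, -0.001], [0.001, 0.002, -1.0]]
ft_force: [-0.6, -6.2, -1.8]
width: 0.522
gripper_force: 8.8
```

Emit:
play_rows:
  deltas: "-0.03 0 0 0;0 0 0 0"

```text
t: 14.53
eef_pos: [546.0, 100.8, 24.3]
eef_rot: [[0.012, -1.0, -0.003], [-1.0, -0.012, -0.002], [0.002, 0.003, -1.0]]
ft_force: [-0.2, -6.5, -1.8]
width: 0.513
gripper_force: 8.8
```

Emit:
play_rows:
  deltas: "-0.03 0 0 0;0 0 0 0"

```text
t: 14.7
eef_pos: [545.6, 100.9, 24.2]
eef_rot: [[0.012, -1.0, -0.004], [-1.0, -0.012, -0.003], [0.003, 0.004, -1.0]]
ft_force: [-0.3, -7.2, -0.5]
width: 0.518
gripper_force: 9.0
```

Firm contact with the backstop at about 7 N, which is close to the limit, so I back off a little.

Emit:
play_rows:
  deltas: "0.06 0 0 0;0 0 0 0"

```text
t: 14.87
eef_pos: [546.7, 100.7, 24.4]
eef_rot: [[0.012, -1.0, -0.001], [-1.0, -0.012, -0.001], [0.001, 0.001, -1.0]]
ft_force: [-0.7, -4.1, -2.0]
width: 0.519
gripper_force: 8.9
```

Emit:
play_rows:
  deltas: "0.03 0 0 0;0 0 0 0"

```text
t: 15.03
eef_pos: [547.0, 100.7, 24.5]
eef_rot: [[0.012, -1.0, -0.0], [-1.0, -0.012, 0.0], [-0.0, 0.0, -1.0]]
ft_force: [-0.4, -2.3, -2.1]
width: 0.519
gripper_force: 8.9
```

Emit:
play_rows:
  deltas: "0 0.06 0 0;0 0.06 0 0;0 0.06 0 0;0 0 0 0;0 0 0 0;0 0 0 0"
  grip: 36
  newtons: 14

```text
t: 15.53
eef_pos: [542.7, 100.6, 24.6]
eef_rot: [[0.012, -1.0, 0.0], [-1.0, -0.012, 0.0], [-0.0, -0.0, -1.0]]
ft_force: [0.7, -3.1, -1.7]
width: 0.422
gripper_force: 12.0
```

Emit:
play_rows:
  deltas: "0 0.04 0 0;0 0.03 0 0;0 0 0 0;0 0 0 0;0 0 0 0;0 0 0 0"
  grip: 32
  newtons: 17

```text
t: 16.03
eef_pos: [541.3, 100.7, 24.7]
eef_rot: [[0.012, -1.0, 0.001], [-1.0, -0.012, 0.0], [-0.0, -0.001, -1.0]]
ft_force: [2.4, -2.7, -1.5]
width: 0.376
gripper_force: 17.0
```

Emit:
play_rows:
  deltas: "0 -0.02 0 0;0 0 0 0;0 0 0 0;0 0 0 0;0 0 0 0"
  grip: 30
  newtons: 20

```text
t: 16.45
eef_pos: [541.4, 100.6, 24.6]
eef_rot: [[0.012, -1.0, 0.0], [-1.0, -0.012, 0.0], [-0.0, -0.0, -1.0]]
ft_force: [2.3, -1.8, -2.6]
width: 0.371
gripper_force: 20.0
```

Emit:
play_rows:
  deltas: "0.03 0 0 0;0.05 0 0 0;0.07 0 0 0;0.1 0 0 0;0.12 0 0 0;0.14 0 0 0;0.16 0 0 0;0.16 0 0 0;0.16 0 0 0;0.16 0 0 0;0.16 0 0 0;0.16 0 0 0;0.16 0 0 0;0.16 0 0 0"

```text
t: 17.62
eef_pos: [541.9, 55.3, 24.6]
eef_rot: [[0.012, -1.0, 0.0], [-1.0, -0.012, 0.0], [-0.0, -0.0, -1.0]]
ft_force: [0.1, 1.3, -2.6]
width: 0.371
gripper_force: 20.0
```

Run:
```python
from h import *
o=robot.get_obs(); print(o["ft_force"],o["width"]*87,o["gripper_force"])
im=get_image("scene"); cv2.imwrite("pics/s5.png",im); c=get_calibration("scene")
for l in ("objective","jaw_left","jaw_right"):
  for d in finder.outline_of("scene",l)[:4]:
    p=np.argwhere(d["pixels"]).mean(0)[::-1]; print(l,round(d["confidence"],2),d["box"],at(c,*p,20).round(1))
```

```text
[ 0.14894934  1.29215193 -2.59338696] 32.265199796332496 19.98097416566452
objective 0.81 [455.2, 323.5, 19.9, 25.9] [576.2 398.6  20. ]
objective 0.53 [473.7, 305.5, 14.1, 20.3] [505.9 396.4  20. ]
objective 0.48 [400.5, 282.2, 14.8, 25.0] [533.7 262.4  20. ]
objective 0.45 [491.6, 290.2, 8.0, 17.8] [445.6 401.4  20. ]
jaw_left 0.76 [378.8, 273.2, 38.7, 23.5] [524.8 222.   20. ]
```

The objective is moving with the jaws (y is now about 262). I keep drawing it out.

Emit:
play_rows:
  deltas: "0.16 0 0 0;0.18 0 0 0;0.2 0 0 0;0.2 0 0 0;0.2 0 0 0;0.2 0 0 0;0.2 0 0 0;0.2 0 0 0;0.2 0 0 0;0.2 0 0 0;0.2 0 0 0;0.2 0 0 0;0.2 0 0 0;0.2 0 0 0;0.2 0 0 0;0.2 0 0 0;0.2 0 0 0;0.2 0 0 0;0.2 0 0 0;0.2 0 0 0"

```text
t: 19.48
eef_pos: [543.0, -43.2, 24.5]
eef_rot: [[0.012, -1.0, -0.0], [-1.0, -0.012, -0.0], [0.0, 0.0, -1.0]]
ft_force: [0.1, 1.2, -3.1]
width: 0.369
gripper_force: 20.0
```

Emit:
play_rows:
  deltas: "0.2 0 0 0;0.2 0 0 0;0.2 0 0 0;0.2 0 0 0;0.2 0 0 0;0.2 0 0 0;0.2 0 0 0;0.2 0 0 0;0.2 0 0 0;0.2 0 0 0;0.18 0 0 0;0.14 0 0 0;0.1 0 0 0;0.06 0 0 0;0.03 0 0 0;0 0 0 0;0 0 0 0;0 0 0 0"

```text
t: 20.98
eef_pos: [543.7, -105.6, 24.6]
eef_rot: [[0.012, -1.0, -0.0], [-1.0, -0.012, -0.0], [0.0, 0.0, -1.0]]
ft_force: [-0.3, -1.8, -1.5]
width: 0.377
gripper_force: 20.0
```

Run:
```python
from h import *
o=robot.get_obs(); print(o["ft_force"],o["width"]*87,o["gripper_force"])
for n in ("scene","top"):
  im=get_image(n); cv2.imwrite(f"pics/{n}6.png",im); c=get_calibration(n)
  for l in ("objective","jaw_left","jaw_right"):
    for d in finder.outline_of(n,l)[:5]:
      p=np.argwhere(d["pixels"]).mean(0)[::-1]; print(n,l,round(d["confidence"],2),d["box"],at(c,*p,20).round(1))
```

```text
[-0.30074251 -1.76264415 -1.48760071] 32.79273614432578 19.986286412458867
scene objective 0.9 [454.6, 323.6, 22.1, 24.5] [574.9 398.2  20. ]
scene objective 0.61 [471.6, 304.4, 12.1, 20.2] [506.  395.3  20. ]
scene objective 0.55 [332.3, 251.4, 13.5, 19.7] [535.5  97.8  20. ]
scene objective 0.44 [489.7, 290.0, 15.5, 18.4] [444.9 400.8  20. ]
scene objective 0.31 [305.5, 245.5, 37.5, 24.9] [563.9  78.9  20. ]
scene jaw_left 0.49 [315.5, 244.7, 34.7, 20.4] [527.   61.3  20. ]
scene jaw_left 0.24 [209.6, 258.9, 29.8, 47.3] [741.1 -39.2  20. ]
scene jaw_right 0.62 [304.5, 247.3, 38.9, 24.4] [563.8  77.3  20. ]
top objective 0.55 [162.1, 273.4, 14.5, 15.5] [499.5 390.   20. ]
top jaw_left 0.64 [183.1, 188.1, 90.6, 117.6] [582.  267.9  20. ]
```

Emit:
play_rows:
  deltas: "0 -0.05 0.02 0;0 -0.05 0 0;0 -0.05 0 0;0 0 0 0;0 0 0 0;0 0 0 0"
  grip: 40

```text
t: 21.88
eef_pos: [547.8, -105.5, 24.1]
eef_rot: [[0.012, -1.0, 0.001], [-1.0, -0.012, -0.0], [0.0, -0.001, -1.0]]
ft_force: [-1.1, -3.1, -0.6]
width: 0.459
gripper_force: 10.0
```

Emit:
play_rows:
  deltas: "0 -0.05 0.02 0;0 -0.05 0 0;0 -0.04 0 0;0 0 0 0;0 0 0 0;0 0 0 0"
  grip: 47

```text
t: 22.38
eef_pos: [551.3, -105.4, 24.0]
eef_rot: [[0.012, -1.0, 0.001], [-1.0, -0.012, -0.0], [0.0, -0.001, -1.0]]
ft_force: [-1.9, -0.4, 5.8]
width: 0.54
gripper_force: 9.2
```

Emit:
play_rows:
  deltas: "0 0 0 0;0 0 0 0;0 0 0 0;0 0 0 0;0 0 0 0;0 0 0 0;0 0 0 0;0 0 0 0;0 0 0 0;0 0 0 0"
  grip: 80

```text
t: 23.22
eef_pos: [551.1, -105.4, 23.6]
eef_rot: [[0.012, -1.0, 0.0], [-1.0, -0.012, 0.0], [-0.0, -0.0, -1.0]]
ft_force: [0.0, -0.1, -0.1]
width: 0.913
gripper_force: 0.0
```

Emit:
play_rows:
  deltas: "0 0 -0.1 0;0 0 -0.3 0;0 0 -0.6 0;0 0 -1 0;0 0 -1 0;0 0 -1 0;0 0 -1 0;0 0 -1 0;0 0 -1 0;0 0 -1 0;0 0 -0.6 0;0 0 -0.3 0;0 0 0 0;0 0 0 0"

```text
t: 24.38
eef_pos: [550.5, -105.3, 245.7]
eef_rot: [[0.012, -1.0, -0.001], [-1.0, -0.012, 0.001], [-0.001, 0.001, -1.0]]
ft_force: [-0.8, 0.1, 0.3]
width: 0.918
gripper_force: 0.0
```

Run:
```python
from h import *
for n in ("scene","wrist"):
  im=get_image(n); cv2.imwrite(f"pics/{n}7.png",im); c=get_calibration(n)
  for l in ("objective","jaw_left","jaw_right","trigger_pad"):
    for d in finder.outline_of(n,l)[:5]:
      p=np.argwhere(d["pixels"]).mean(0)[::-1]; print(n,l,round(d["confidence"],2),d["box"],at(c,*p,20).round(1))
  k=im[205:305,250:390] if n=="scene" else im[100:380,180:460]
  k=cv2.resize(k,(int(k.shape[1]*400/k.shape[0]),400) if n=="wrist" else (400,286),interpolation=cv2.INTER_CUBIC)
  if n=="scene": k=cv2.copyMakeBorder(k,0,114,0,0,0); b=k
  else: b=np.hstack([b,k])
cv2.imwrite("pics/c7.png",b); print(b.shape,robot.get_obs()["eef_pos"])
```

```text
scene objective 0.82 [451.5, 325.1, 22.6, 24.4] [577.  398.4  20. ]
scene objective 0.79 [473.5, 303.5, 10.7, 21.7] [506.1 396.   20. ]
scene objective 0.73 [490.8, 293.2, 14.7, 14.3] [444.9 401.9  20. ]
scene objective 0.66 [332.5, 250.8, 13.0, 22.1] [544.3 101.   20. ]
scene jaw_left 0.47 [315.9, 243.8, 38.8, 17.6] [518.7  68.2  20. ]
scene jaw_right 0.6 [305.0, 248.3, 31.5, 27.5] [576.2  79.7  20. ]
scene jaw_right 0.42 [419.7, 253.0, 33.5, 23.5] [414.1 257.5  20. ]
scene trigger_pad 0.86 [256.1, 213.2, 24.3, 26.5] [ 545.2 -122.4   20. ]
wrist objective 0.69 [285.1, 137.8, 57.7, 248.7] [549.4 -83.8  20. ]
wrist objective 0.62 [302.5, 378.6, 24.0, 13.9] [546.2 115.2  20. ]
wrist jaw_left 0.69 [324.2, 317.0, 23.3, 68.1] [526.   44.6  20. ]
wrist jaw_right 0.69 [284.7, 318.7, 19.8, 70.0] [572.3  56.3  20. ]
wrist trigger_pad 0.66 [287.7, 185.8, 39.4, 57.9] [565.9 -98.3  20. ]
(400, 800, 3) [ 551.01491597 -105.4032985   245.7467648 ]
```

View pics/c7.png

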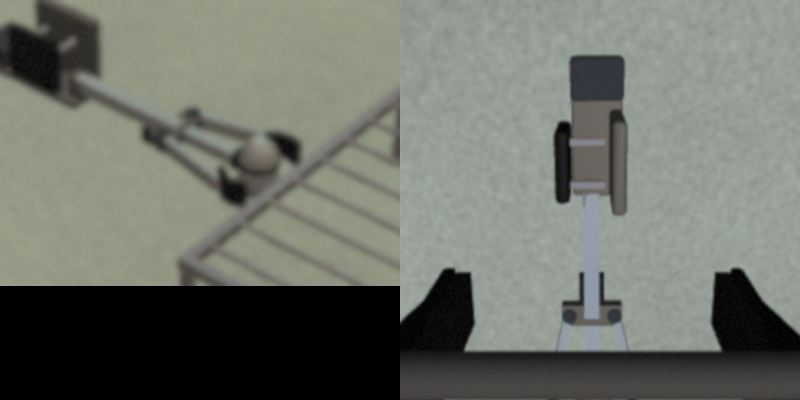

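The objective stands upright at about y = 101, roughly 55 mm outside the riser's edge. The jaws are open with clear gaps, the reacher lies flat, and the robot is well clear.

```bash
python3 -c "
from h import *
print(robot.finish_job())"
```

```text
the job is handed in; nothing more can be done
None
```

I drew the objective out in the jaws and handed the job in; it stands upright about 55 mm outside the riser's open edge, with the reacher let go, lying flat with its jaws open. While seating it, the measured push peaked at about 7 N against the 8 N limit. The judge returned no verdict.

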